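# Clear a squeezed grapefruit half into the chopping station's scrap drawer

## Task

Press the black button on the chopping station so that the scrap drawer springs open under the front edge of the board. The squeezed grapefruit half lies close against the backstop: press on it gently to draw it clear, for it crushes easily, and slide it along the board and off the front edge into the drawer, never picking it up because it drips. Then push the drawer home until its catch holds it shut, and leave the other kitchen things where they are.

Things in the scene. Friction and masses are not known exactly. Their poses are not given: they have to be found in the camera images.
- station: Chopping station, fixed wooden unit, 180 deep (x) x 310 wide (y), board top 64 above the worktop. Origin: centre of its underside; +x to its back, +y to its left (seen by the user in front), z up; turned about z by 0.28 to 0.77 rad. The light board covers y -90 to 155; the darker right-hand cheek, y -155 to -91, as high as the board, carries the button.
- board_edge (a point): Middle of the board's front edge, on its top: x = -90, y = 32, z = 64 in the station's frame; axes as the station's. The edge runs along y. Scraps go off here. The oiled board is slippery under the wet peel (friction about 0.35), but a rubber finger pad pressed on top of the peel carries it along.
- backstop (a point): Foot of the backstop's front face, on the board's top: x = 65, y = 32, z = 64 in the station's frame; axes as the station's. The rail runs along the whole back of the board and rises 20 above it.
- release_button (a joint): Travel (m) of the black release button: 0 up, 0.008 fully down. It presses straight down, spring 2 N at first and 5 N fully down, and comes up by itself. Beyond about 0.005 it frees the drawer.
- button_top (a point): Centre of the button's round top, 33 across, 12 above the board's level when up, at x = -45, y = -123 in the station's frame. Moves with the button.
- scrap_drawer (a joint): Opening (m) of the drawer under the board: 0 at its inner stop, 0.003 shut on the catch, 0.125 fully open, towards the user (station's -x). A damped spring drives it out (5 N shut, 1.5 N open) in about 1 s whenever the catch does not hold it. To shut it, push past the catch (about 10 N over the last 20 mm) right to the inner stop; the catch snaps up and holds it.
- drawer_front (a point): Centre of the outer face of the drawer's wooden front panel, moving with the drawer: panel 240 wide (y), 42 high (5 to 47 above the worktop), 14 thick, flat, without handle, flush with the board's front edge when shut. Axes as the station's.
- drawer_floor (a point): Point on the drawer's tray floor (10 above the worktop), moving with the drawer; axes as the station's. From here the tray's inside reaches x = -56 (front panel) to 91 (rear wall) and y -109 to 109; walls 31 high. When fully open, x = -56 to 55 lies in front of the board's edge.
- peel: Squeezed grapefruit half, orange skin, low dome, cut side down: 84 across, 22 to 30 high (hand-squeezed: feel for its top), sides nearly upright for the lowest 12, top almost flat for 20 round its centre, about 90 g; crushed by over 30 N (5 to 10 N on top is enough to drag it). Origin: centre of its underside. It starts within 5 of the backstop: no finger fits behind it.
- lime: Bystander, loose: green lime, 60x48x48.
- lemon: Bystander, loose: yellow lemon, 78x55x56.
- tumbler: Bystander, loose: clear tumbler, 81 across, 93 high.

How it is judged:
By the outcome, as a careful person would: the job done as asked, in the order asked, and still so for the second after the job is handed in, with the robot touching nothing.
It also fails if it takes over 48 s, if anything falls off the work surface, if the arm or the gripper's body presses on something with over 40 N, if the wrist force passes 120 N, or if a joint passes its speed limit or range.

## Robot

A 6-joint arm with a two-finger parallel gripper is mounted at the origin on a cart in front of the work surface, level with it; the furniture and walls round the work are solid. World frame = base frame: x ahead of the robot, y to its left, z up, the work surface at z = 0. Lengths are in m, angles in rad, forces in N, time in s.
With the tool pointing down it reaches from about 0.35 to 0.975 m from the base axis. Payload 4.9 kg.
Tool frame: the origin (TCP) lies at the very end of the fingers, on their centre line; the grasp point (between the pads) lies 19 mm behind it (manip.hold_point_z is the distance from the TCP to the grasp point, in m); z points along the fingers, x is the direction in which the jaws open and shut, and the axes are right-handed (so a half turn about z gives the same grasp; the last joint's range is limited). The gripper opens to 85 mm and grips with 20 to 120 N. Pads are 22 mm wide; open, the fingers measure 114 mm over their backs; the gripper's body (76 mm by 85 mm) begins 54 mm behind the grasp point. The pads swing forward as they close: fully open they stand 13 mm farther back than shut.
Start: joints at [-1.378, 0.053, 1.613, -0, 1.476, -0.119], TCP at [0.192, -0.595, 0.231] pointing down, gripper open.
Joint ranges: [-3.01, 3.01], [-1.01, 2.22], [0.06, 2.58], [-1.02, 4.17], [0.09, 2.62], [-3.14, 3.14]. Speed limits (rad/s): [2.57, 2.57, 3.14, 3.14, 3.14, 3.14].

## Interface

Orientations are given as a unit quaternion [w, x, y, z].
In Python, from plant import manip gives the robot as it stands.
- The arm moves only by the shell command python3 -m handwheel 'ROWS' [OPENING]. ROWS is JSON, a list of rows, each an object of numbers: "dx", "dy", "dz": the shift along the tool's x, y, z in m; "ax", "ay", "az": the turn, a rotation vector about the tool's x, y, z in rad. In form: [{"dx": .., "dy": .., "dz": .., "ax": .., "ay": .., "az": ..}, ...]. A call has 1 to 5 rows; each row is the pose to reach, as a shift and turn from the pose commanded when the call began, along the tool's axes at that moment; what a row does not reach only later rows make up. A row lasts 1/8 s, in which the tool goes at most 62.5 mm and 10.7 degrees, less where a joint would pass 70% of its speed; a pose out of reach is approached as far as the arm can. A call with a gripper value outside its range is refused whole. OPENING is the closure in counts, from 0 (fully open) to 255 (shut), set as the call begins (- or left out, the last holds). The fingers move at their own pace and stop on an object; the grip force is fixed at half the most. Time passes only in rows, so rows that repeat a pose let the fingers close. It gives the time, the measured TCP pose, the force and the opening at its end, in the units of the state.
- manip.state(): the state, without advancing time (a new reading comes with each control period).
- manip.grab_frame(name): name is "side" or "top" or "wrist"; returns a dict with "image" (400x640x3 uint8, blue, green, red), "z_map" (400x640 float32, m along the optical axis (not along the pixel's ray), 0 where there is no reading), "K" (3x3 intrinsics, pixels), "k1" (the pictures are not rectified: a ray, as slopes to the right and down, at radius r is drawn at 1 + k1 r^2 times it, then the intrinsics apply), "xyz" and "rotation" of the camera in the world. Camera axes: x right, y up, looking along -z (the intrinsics and any distortion apply to the point x, -y, -z); pixel columns grow to the right and rows downward; lengths in m; the calibration is good to about 2 mm. A picture is of the moment at which its call begins.
- manip.job_done(): hands the job in, once; it reports no verdict.
The state is a dict: "time": time; "joint_pos": joint angles; "joint_vel": joint speeds; "joint_efforts": joint torques, N m; "tool_pos": TCP position; "tool_rot": TCP orientation; "contact_force": force on the tool from outside, world axes, zero at the start; "ft_torque": the same for the moment, N m; "gripper_width": opening from 0.0 (shut) to 1.0 (fully open).
Only numpy, scipy, OpenCV 4.12 (cv2) and the standard library are available. Lean on these libraries where they do the work, as an engineer would, in place of code of your own. Each camera call takes 0.05 s, during which the arm holds its last target.

## Working session

There is one attempt and no reset: what is moved stays moved. The work goes in short steps, Python scripts to look and compute and a shell command to move; the robot and the scene stay as the last step left them, time stands still between calls to the robot, and variables do not carry over. Pictures are saved under pics/ and viewed, and the job is handed in when it is done.

```bash
ls; mkdir -p pics; python3 - <<'E'
from plant import manip
import cv2,pickle
s=manip.state(); print(s)
for n in ["top","side"]:
    f=manip.grab_frame(n); cv2.imwrite(f"pics/{n}0.png",f["image"]); pickle.dump(f,open(f"{n}0.pkl","wb")); print(n,f["K"],f["k1"],f["xyz"],f["rotation"])
E
```

```text
pics
{'time': 0.0, 'joint_pos': array([-1.37798898e+00,  5.33489365e-02,  1.61426911e+00,  2.13713073e-05,
        1.47602655e+00, -1.18954880e-01]), 'joint_vel': array([-0.00041284,  0.00089826, -0.0021842 ,  0.00047097,  0.00107035,
        0.00098972]), 'joint_efforts': array([-5.41773752e-04, -3.93679869e+01, -3.70176566e+01, -1.12606640e-04,
        7.24849873e-03,  3.41394966e-06]), 'tool_pos': array([ 0.19162374, -0.59424916,  0.23008281]), 'tool_rot': array([-7.05988141e-04,  8.08310914e-01, -5.88754969e-01, -7.44521587e-04]), 'contact_force': array([ 0.531342  , -0.04692005, -0.505573  ]), 'ft_torque': array([-0.01745472,  0.00882836,  0.02745856]), 'gripper_width': 1.0038626173563643}
top [[476.32697988   0.         318.28545986]
 [  0.         476.32697988 195.83231244]
 [  0.           0.           1.        ]] -0.02168649275023854 [0.51791963 0.2344986  1.10891779] [ 0.71161746  0.02546218 -0.01263948 -0.70199181]
side [[414.97374403   0.         323.90181915]
 [  0.         414.97374403 199.45224255]
 [  0.           0.           1.        ]] -0.02114692452923455 [ 0.9997428  -0.1110344   0.96850473] [0.87882512 0.24776929 0.10745584 0.39335738]
```

View pics/top0.png

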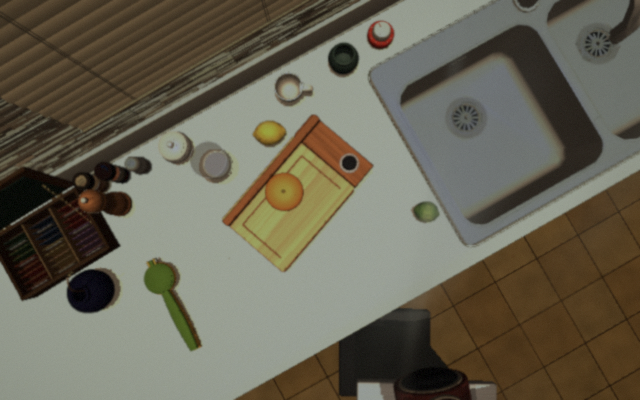

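View pics/side0.png

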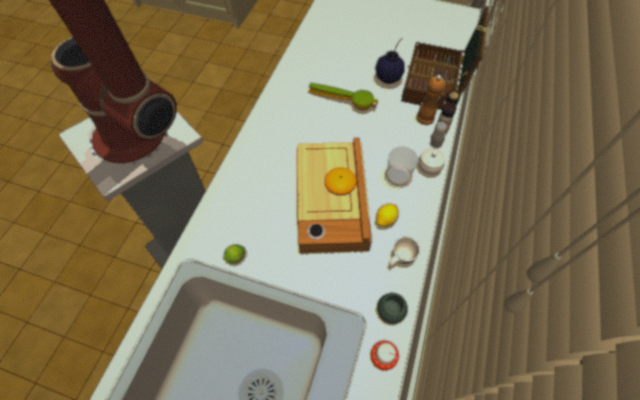

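The top view shows the board with its front corner at (284,270), the button at (348,162) and the peel at (284,191). The lime is at (426,211), and the lemon and tumbler are behind the rail.

```bash
cat > h.py <<'E'
import numpy as np,cv2
from scipy.spatial.transform import Rotation as R
def RM(q): return R.from_quat([q[1],q[2],q[3],q[0]]).as_matrix()
def rot(f):
    r=np.asarray(f["rotation"]); return r if r.shape==(3,3) else RM(r)
def cloud(f):
    K=f["K"];h,w=f["z_map"].shape
    u,v=np.meshgrid(np.arange(w),np.arange(h))
    p=np.stack([u,v],-1).reshape(-1,1,2).astype(float)
    n=cv2.undistortPoints(p,K,np.array([f["k1"],0,0,0.])).reshape(h,w,2)
    z=f["z_map"].astype(float)
    c=np.stack([n[...,0]*z,-n[...,1]*z,-z],-1)
    return c@rot(f).T+np.asarray(f["xyz"])
def project(f,P):
    c=(np.atleast_2d(P)-np.asarray(f["xyz"]))@rot(f)
    x=np.stack([c[:,0],-c[:,1],-c[:,2]],-1)
    return cv2.projectPoints(x,np.zeros(3),np.zeros(3),f["K"],np.array([f["k1"],0,0,0.]))[0][:,0]
E
python3 - <<'E'
import pickle; from h import *
for n,pts in (("top",dict(button=(348,162),peel=(284,191),table=(300,330),board=(285,250),rail=(316,118),lime=(426,211),lemon=(269,132),tumb=(212,163),cheek=(355,178))),("side",dict(button=(316,231),peel=(340,180),board=(310,160),table=(270,150),lime=(234,253)))):
    f=pickle.load(open(n+"0.pkl","rb"));C=cloud(f)
    for k,(u,v) in pts.items(): print(n,k,C[v,u].round(4))
    m=(C[...,2]>.059)&(C[...,2]<.069)&(f["z_map"]>0)
    m=m&(abs(C[...,0]-.55)<.3)&(abs(C[...,1]-.25)<.35)
    m=cv2.morphologyEx(m.astype(np.uint8),cv2.MORPH_OPEN,np.ones((5,5)))
    nl,l,s,c=cv2.connectedComponentsWithStats(m)
    i=1+s[1:,4].argmax(); P=C[l==i]; 
    r=cv2.minAreaRect(P[:,:2].astype(np.float32)); print(r, cv2.boxPoints(r).round(4).tolist(),P[:,2].mean())
    I=f["image"].astype(int)
    o=(I[...,2]>150)&(I[...,1]<.75*I[...,2])&(I[...,0]<90)&(C[...,2]>.066)&(C[...,2]<.1)
    nl,l,s,c=cv2.connectedComponentsWithStats(o.astype(np.uint8)); i=1+s[1:,4].argmax(); Q=C[l==i]
    print("peel",s[i],c[i],Q.mean(0),Q.min(0),Q.max(0),np.percentile(Q[:,2],[50,90,99]))
E
```

```text
top button [0.6478 0.1901 0.0787]
top peel [0.582  0.3268 0.0934]
top table [ 0.2673  0.2929 -0.0019]
top board [0.4545 0.3251 0.0623]
top rail [0.7422 0.2608 0.0858]
top lime [0.5445 0.0143 0.0472]
top lemon [0.7161 0.3663 0.0555]
top tumb [0.6503 0.5034 0.0114]
top cheek [0.6147 0.1735 0.0615]
((0.575045645236969, 0.2908812165260315), (0.15566198527812958, 0.30990439653396606), 50.3259162902832) [[0.40610000491142273, 0.32989999651908875], [0.644599974155426, 0.13210000097751617], [0.7440000176429749, 0.25189998745918274], [0.5055000185966492, 0.4496999979019165]] 0.06363096118147082
peel [289 202   3   2   3] [290.         202.66666667] [0.55748499 0.31417491 0.08508959] [0.55673157 0.31226272 0.08173459] [0.55879816 0.31630399 0.08822629] [0.0853079  0.08764261 0.08816792]
side button [0.6516 0.1827 0.0744]
side peel [0.5898 0.3187 0.0916]
side board [0.4747 0.3163 0.0633]
side table [0.3324 0.2819 0.0005]
side lime [0.5538 0.005  0.0463]
((0.5725502371788025, 0.2888089418411255), (0.15510885417461395, 0.31235188245773315), 50.41688919067383) [[0.4027999937534332, 0.3285999894142151], [0.6434999704360962, 0.12950000166893005], [0.7422999739646912, 0.249099999666214], [0.5016000270843506, 0.4481000006198883]] 0.06365742662242473
peel [354 138  16 100 536] [361.54850746 188.83768657] [0.63921173 0.34749986 0.08336544] [0.5091616  0.25525222 0.06664333] [0.74827434 0.45255922 0.08820414] [0.08343109 0.08567951 0.08759145]
```

```bash
cat >> h.py <<'E'
YAW=0.8785; O=np.array([.5818,.2994,0]); ST=R.from_euler('z',YAW).as_matrix()
def w(p): return O+ST@(np.asarray(p,float)/1000)
def s(P): return ST.T@(np.asarray(P)-O)*1000
def go(p,tilt=0,yaw=0):
    """station mm target; tool x=-ey,y=-ex,z down; tilt>0 leans fingertip to +ex"""
    from plant import manip
    S=manip.state(); Rt=RM(S["tool_rot"]); 
    G=ST@np.array([[0,-1,0],[-1,0,0],[0,0,-1.]]).T
    G=G@R.from_euler('z',yaw).as_matrix()@R.from_euler('x',tilt).as_matrix()
    d=Rt.T@(w(p)-S["tool_pos"]); a=R.from_matrix(Rt.T@G).as_rotvec()
    print("t",S["time"],"tcp st",s(S["tool_pos"]).round(1),"F st",(ST.T@S["contact_force"]).round(1),"w",round(S["gripper_width"],2)); print("d",d.round(4),"a",a.round(4))
E
python3 - <<'E'
import pickle; from h import *
for n in ("top","side"):
    f=pickle.load(open(n+"0.pkl","rb"));im=f["image"].copy()
    def L(ps,c):
        q=project(f,[w(p) for p in ps]); cv2.polylines(im,[np.round(q*8).astype(np.int32).reshape(-1,1,2)],True,c,1,cv2.LINE_AA,3)
    L([(-90,-155,64),(-90,155,64),(65,155,64),(65,-155,64)],(255,0,0))
    L([(-90,-155,0),(-90,155,0)],(255,0,255))
    t=np.linspace(0,6.28,20)
    L([(-45+16.5*np.cos(a),-123+16.5*np.sin(a),76) for a in t],(0,255,0))
    L([(20+42*np.cos(a),12+42*np.sin(a),66) for a in t],(0,255,0))
    c=project(f,w((0,0,60)))[0].astype(int); im=im[c[1]-90:c[1]+90,c[0]-110:c[0]+110]
    cv2.imwrite(f"pics/ov_{n}.png",cv2.resize(im,None,fx=3.4,fy=3.3))
go((-45,-123,150))
E
```

```text
t 0.1 tcp st [-937.  -270.1  230.2] F st [ 0.8 -0.5 -0.3] w 0.99
d [-0.6028 -0.6736  0.0814] a [-0.0007  0.0017 -0.5667]
```

View pics/ov_top.png

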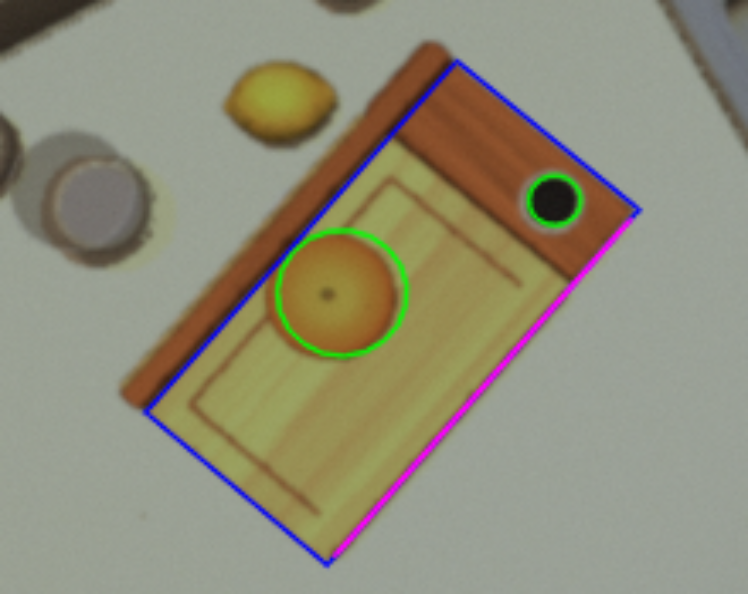

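View pics/ov_side.png

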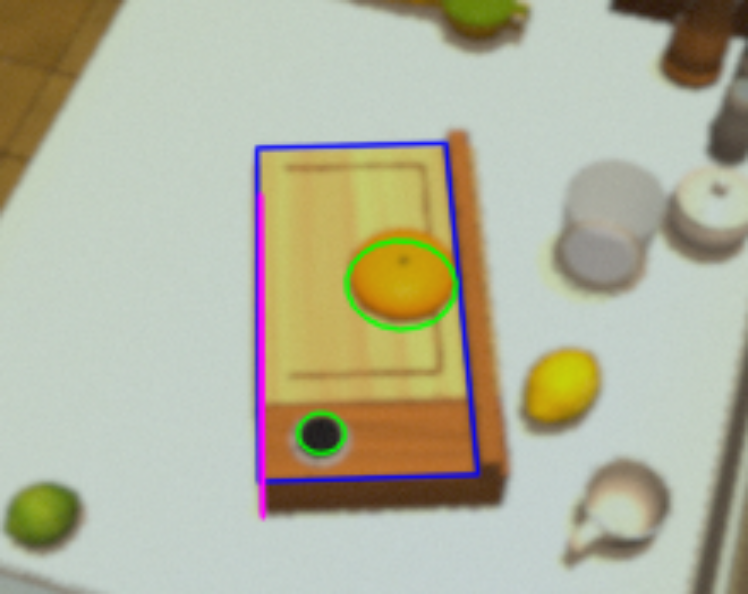

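The model lies on the station in both views. The button circle is on the button, and the peel sits about 4 mm further to +y than I assumed, so I take it as (19,16). Now moving towards the button.

```bash
python3 -m handwheel '[{"dx":-0.04,"dy":-0.044,"az":-0.11},{"dx":-0.08,"dy":-0.088,"az":-0.22},{"dx":-0.12,"dy":-0.132,"az":-0.33},{"dx":-0.16,"dy":-0.176,"az":-0.44},{"dx":-0.20,"dy":-0.22,"az":-0.567}]' 255; python3 -c "
from h import *
go((-45,-123,150))"
```

```text
t 0.1 tcp st [-937.  -270.1  230.2] F st [ 0.8 -0.5 -0.3] w 0.99
d [-0.6028 -0.6736  0.0814] a [-0.0007  0.0017 -0.5667]invalid input at $[0]: expected keys dx, dy, dz, ax, ay, az
```

```bash
python3 -m handwheel '[{"dx":-0.04,"dy":-0.044,"dz":0,"ax":0,"ay":0,"az":-0.11},{"dx":-0.08,"dy":-0.088,"dz":0,"ax":0,"ay":0,"az":-0.22},{"dx":-0.12,"dy":-0.132,"dz":0,"ax":0,"ay":0,"az":-0.33},{"dx":-0.16,"dy":-0.176,"dz":0,"ax":0,"ay":0,"az":-0.44},{"dx":-0.20,"dy":-0.22,"dz":0,"ax":0,"ay":0,"az":-0.567}]' 255; python3 -c "
from h import *
go((-45,-123,150))"
```

```text
time: 0.72
tool_pos: [0.3402, -0.3351, 0.2308]
tool_rot: [-0.0, 0.941, -0.337, -0.0]
contact_force: [1.1, 0.3, -0.1]
gripper_width: 0.001
t 0.725 tcp st [-642.6 -219.   230.8] F st [ 0.9 -0.7 -0.1] w 0.0
d [-0.0937 -0.5979  0.081 ] a [-0.0003  0.0003  0.0039]
```

```bash
python3 -m handwheel '[{"dx":-0.01,"dy":-0.06,"dz":0,"ax":0,"ay":0,"az":0},{"dx":-0.02,"dy":-0.12,"dz":0,"ax":0,"ay":0,"az":0},{"dx":-0.03,"dy":-0.18,"dz":0,"ax":0,"ay":0,"az":0},{"dx":-0.04,"dy":-0.24,"dz":0,"ax":0,"ay":0,"az":0},{"dx":-0.05,"dy":-0.30,"dz":0,"ax":0,"ay":0,"az":0}]' 255;  python3 -m handwheel '[{"dx":-0.01,"dy":-0.06,"dz":0.01,"ax":0,"ay":0,"az":0},{"dx":-0.02,"dy":-0.12,"dz":0.03,"ax":0,"ay":0,"az":0},{"dx":-0.03,"dy":-0.18,"dz":0.05,"ax":0,"ay":0,"az":0},{"dx":-0.04,"dy":-0.24,"dz":0.07,"ax":0,"ay":0,"az":0},{"dx":-0.044,"dy":-0.297,"dz":0.08,"ax":0,"ay":0,"az":0}]' 255; python3 -c "
from h import *
go((-45,-123,100))"
```

```text
time: 1.35
tool_pos: [0.4932, -0.0721, 0.231]
tool_rot: [0.0, 0.941, -0.339, 0.0]
contact_force: [0.3, -0.3, -0.2]
gripper_width: -0.002
time: 1.98
tool_pos: [0.648, 0.1844, 0.1492]
tool_rot: [0.001, 0.941, -0.339, -0.001]
contact_force: [0.1, -1.1, 1.5]
gripper_width: 0.002
t 1.975 tcp st [ -46.2 -124.4  149.2] F st [-0.8 -0.8  1.5] w 0.0
d [-0.0013 -0.0014  0.0492] a [0.0022 0.0016 0.0007]
```

```bash
python3 -m handwheel '[{"dx":-0.001,"dy":-0.001,"dz":0.03,"ax":0,"ay":0,"az":0},{"dx":-0.001,"dy":-0.001,"dz":0.055,"ax":0,"ay":0,"az":0},{"dx":-0.001,"dy":-0.001,"dz":0.067,"ax":0,"ay":0,"az":0},{"dx":-0.001,"dy":-0.001,"dz":0.071,"ax":0,"ay":0,"az":0},{"dx":-0.001,"dy":-0.001,"dz":0.075,"ax":0,"ay":0,"az":0}]' 255;   python3 -c "
from h import *
go((-45,-123,70))"
python3 -m handwheel '[{"dx":0,"dy":0,"dz":0.002,"ax":0,"ay":0,"az":0},{"dx":0,"dy":0,"dz":0.004,"ax":0,"ay":0,"az":0}]';python3 -c "
from h import *
go((-45,-123,70))"
```

```text
time: 2.6
tool_pos: [0.6489, 0.1839, 0.0774]
tool_rot: [-0.0, 0.941, -0.339, 0.001]
contact_force: [-0.1, 0.8, 0.4]
gripper_width: -0.004
t 2.6 tcp st [ -46.  -125.4   77.4] F st [0.6 0.6 0.4] w -0.0
d [-0.0024 -0.001   0.0074] a [-0.0015 -0.0013 -0.    ]
time: 2.85
tool_pos: [0.6489, 0.184, 0.074]
tool_rot: [-0.0, 0.941, -0.339, 0.001]
contact_force: [-0.5, -0.5, 3.2]
gripper_width: 0.003
t 2.85 tcp st [ -46.  -125.3   74. ] F st [-0.7  0.1  3.2] w 0.0
d [-0.0023 -0.001   0.004 ] a [-0.0012 -0.0013  0.0003]
```

```bash
python3 -m handwheel '[{"dx":0,"dy":0,"dz":0.002,"ax":0,"ay":0,"az":0},{"dx":0,"dy":0,"dz":0.0045,"ax":0,"ay":0,"az":0},{"dx":0,"dy":0,"dz":0.0045,"ax":0,"ay":0,"az":0}]';python3 -c "
from h import *
go((-45,-123,70))"
```

```text
time: 3.22
tool_pos: [0.6489, 0.184, 0.0684]
tool_rot: [-0.0, 0.941, -0.339, 0.001]
contact_force: [1.2, -0.4, 4.9]
gripper_width: -0.003
t 3.225 tcp st [ -46.  -125.3   68.4] F st [ 0.5 -1.1  4.9] w -0.0
d [-0.0023 -0.001  -0.0016] a [-0.0012 -0.0013  0.0002]
```

```bash
python3 -m handwheel '[{"dx":0,"dy":0,"dz":-0.03,"ax":0,"ay":0,"az":0},{"dx":-0.02,"dy":-0.01,"dz":-0.075,"ax":0,"ay":0,"az":0},{"dx":-0.07,"dy":-0.035,"dz":-0.10,"ax":0,"ay":0,"az":0},{"dx":-0.12,"dy":-0.055,"dz":-0.11,"ax":0,"ay":0,"az":0},{"dx":-0.141,"dy":-0.065,"dz":-0.11,"ax":0,"ay":0,"az":0}]';python3 - <<'E'
from plant import manip
import pickle
from h import *
go((19,16,100))
for n in ["top","wrist"]:
    f=manip.grab_frame(n); cv2.imwrite(f"pics/{n}1.png",f["image"]); pickle.dump(f,open(n+"1.pkl","wb"))
E
```

```text
time: 3.85
tool_pos: [0.5798, 0.3264, 0.1783]
tool_rot: [-0.0, 0.941, -0.338, 0.0]
contact_force: [-0.1, -0.3, -0.6]
gripper_width: 0.002
t 3.85 tcp st [ 19.5  18.8 178.3] F st [-0.3 -0.1 -0.6] w 0.0
d [0.0028 0.0006 0.0783] a [-0.0009  0.0001  0.0028]
```

View pics/top1.png

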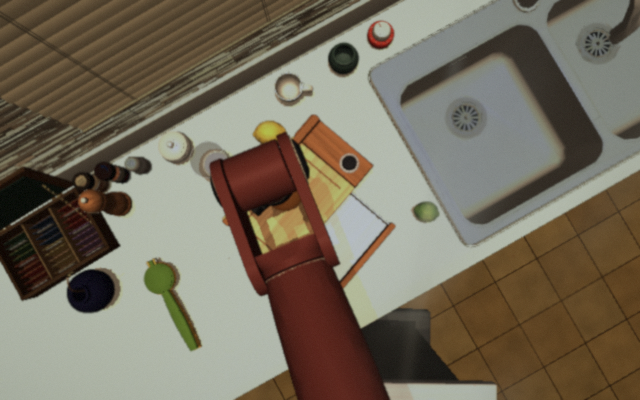

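View pics/wrist1.png

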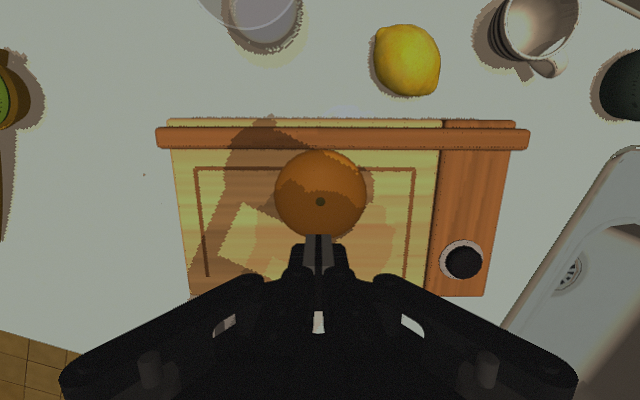

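The drawer is open, with its panel at top-view (395,225)–(345,285). The wrist view shows the peel at about (320,193), spanning 275–366 in u. I'll measure it.

```bash
python3 - <<'E'
import pickle
from h import *
f=pickle.load(open("wrist1.pkl","rb"));C=cloud(f)
print("stem",s(C[201,320]).round(1))
S=(C-O)@ST*1000
hsv=cv2.cvtColor(f["image"],cv2.COLOR_BGR2HSV)
m=(S[...,2]>68)&(S[...,2]<100)&(S[...,0]<64)&(S[...,0]>-40)&(abs(S[...,1]-16)<60)
m[236:]=0
m=cv2.morphologyEx(m.astype(np.uint8),cv2.MORPH_OPEN,np.ones((3,3)))
n,l,st,c=cv2.connectedComponentsWithStats(m);i=1+st[1:,4].argmax();Q=S[l==i]
print(st[i],Q.min(0),Q.max(0),np.percentile(Q[:,2],[50,90,99]))
print("circ",cv2.minEnclosingCircle(Q[:,:2].astype(np.float32)))
T=Q[Q[:,2]>np.percentile(Q[:,2],85)];print("top",T.mean(0),T.std(0))
print("board z", S[260,240], S[200,230], "cheek",S[180,470],"btn",S[261,462],"rail",S[138,330])
f=pickle.load(open("top1.pkl","rb"));C=cloud(f);S=(C-O)@ST*1000
for u,v in ((395,225),(390,232),(350,225),(360,240)):print(S[v,u])
E
```

```text
stem [22.8 18.  91.5]
[ 273  150   94   86 6434] [-15.44804663 -23.44700449  68.96326875] [63.91684895 60.36010715 94.21072242] [88.25228291 91.19341431 92.35389208]
circ ((22.94539451599121, 18.5240478515625), 41.971473693847656)
top [23.49268982 18.69680887 91.49389133] [9.69972382 9.45485445 0.4954382 ]
board z [-47.48114306  97.83112606  63.77060416] [ 15.85392107 102.15723831  65.71215778] cheek [  35.90094678 -120.27753244   65.12821457] btn [ -39.83154621 -117.38784219   78.30229657] rail [74.40025848 10.11735995 84.21303278]
[-210.88177232  -84.78197895   47.48557664]
[-212.5423328   -65.79422613   46.43295665]
[-136.54997058  -21.01599308    8.7977666 ]
[-175.99113491   -9.60009972   12.58250912]
```

```bash
python3 -m handwheel '[{"dx":0.001,"dy":-0.001,"dz":0.03,"ax":0,"ay":0,"az":0},{"dx":0.001,"dy":-0.001,"dz":0.06,"ax":0,"ay":0,"az":0},{"dx":0.001,"dy":-0.001,"dz":0.077,"ax":0,"ay":0,"az":0},{"dx":0.001,"dy":-0.001,"dz":0.081,"ax":0,"ay":0,"az":0},{"dx":0.001,"dy":-0.001,"dz":0.083,"ax":0,"ay":0,"az":0}]';python3 -c "
from h import *
go((19,16,100))"
```

```text
time: 4.58
tool_pos: [0.5832, 0.3239, 0.0954]
tool_rot: [-0.0, 0.941, -0.339, 0.0]
contact_force: [-0.5, 0.1, 0.6]
gripper_width: 0.001
t 4.575 tcp st [19.8 14.6 95.4] F st [-0.3  0.5  0.6] w 0.0
d [-0.0014  0.0008 -0.0046] a [-0.0008 -0.0005 -0.0003]
```

```bash
python3 -m handwheel '[{"dx":-0.003,"dy":-0.001,"dz":0.001,"ax":0,"ay":0,"az":0},{"dx":-0.003,"dy":-0.001,"dz":0.002,"ax":0,"ay":0,"az":0},{"dx":-0.003,"dy":-0.001,"dz":0.003,"ax":0,"ay":0,"az":0}]' | grep -E 'pos|force'; python3 -m handwheel '[{"dx":0,"dy":0,"dz":0.001,"ax":0,"ay":0,"az":0}]'| grep -E 'pos|force'; python3 -m handwheel '[{"dx":0,"dy":0,"dz":0.001,"ax":0,"ay":0,"az":0}]'| grep -E 'pos|force'
```

```text
tool_pos: [0.581, 0.3271, 0.0924]
contact_force: [0.4, -0.2, -0.6]
tool_pos: [0.5809, 0.3269, 0.091]
contact_force: [-0.5, 0.1, 0.5]
tool_pos: [0.581, 0.327, 0.0905]
contact_force: [-1.6, -0.2, 5.1]
```

```bash
python3 -m handwheel '[{"dx":0,"dy":0,"dz":0.0005,"ax":0,"ay":0,"az":0},{"dx":0,"dy":0,"dz":0.0005,"ax":0,"ay":0,"az":0}]'| grep -E 'pos|force'
```

```text
tool_pos: [0.5813, 0.3271, 0.0905]
contact_force: [-1.6, -0.6, 5.8]
```

```bash
python3 -m handwheel '[{"dx":0,"dy":0.002,"dz":0.0006,"ax":0,"ay":0,"az":0},{"dx":0,"dy":0.005,"dz":0.0006,"ax":0,"ay":0,"az":0},{"dx":0,"dy":0.009,"dz":0.0006,"ax":0,"ay":0,"az":0}]'| grep -E 'pos|force'; python3 -m handwheel '[{"dx":0,"dy":0.005,"dz":0,"ax":0,"ay":0,"az":0},{"dx":0,"dy":0.010,"dz":0,"ax":0,"ay":0,"az":0}]'| grep -E 'pos|force'
```

```text
tool_pos: [0.5765, 0.3207, 0.0905]
contact_force: [1.6, 2.5, 5.4]
tool_pos: [0.5701, 0.3129, 0.0905]
contact_force: [0.9, 1.9, 5.8]
```

```bash
python3 -m handwheel '[{"dx":0,"dy":0.007,"dz":0.0004,"ax":0,"ay":0,"az":0},{"dx":0,"dy":0.015,"dz":0.0004,"ax":0,"ay":0,"az":0},{"dx":0,"dy":0.023,"dz":0.0004,"ax":0,"ay":0,"az":0},{"dx":0,"dy":0.03,"dz":0.0004,"ax":0,"ay":0,"az":0},{"dx":0,"dy":0.035,"dz":0.0004,"ax":0,"ay":0,"az":0}]'| grep -E 'pos|force'; python3 - <<'E'
from plant import manip
import pickle
from h import *
go((-30,16,90))
for n in ["wrist"]:
    f=manip.grab_frame(n); cv2.imwrite(f"pics/{n}2.png",f["image"]); pickle.dump(f,open(n+"2.pkl","wb"))
E
```

```text
tool_pos: [0.5481, 0.286, 0.0905]
contact_force: [2.7, 1.7, 6.6]
t 6.7 tcp st [-31.9  17.4  90.5] F st [ 3.  -1.   6.6] w 0.0
d [ 0.0014 -0.0019  0.0005] a [-0.0049 -0.0023  0.0001]
```

View pics/wrist2.png

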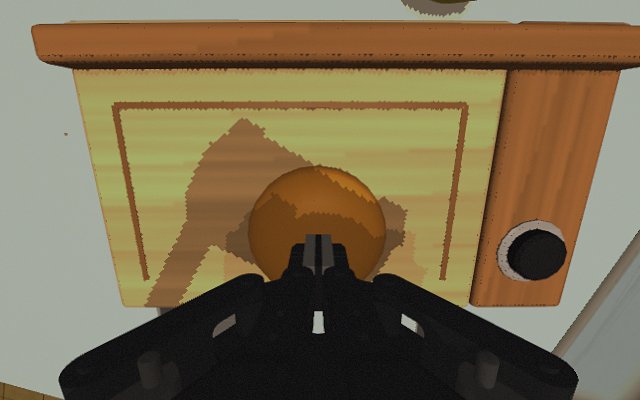

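The wrist view shows the peel clear of the rail, spanning u 249–386 with its back edge at v 166 and the rail foot at v 70. I'll lift, open the jaws part way and come down behind it.

```bash
python3 -m handwheel '[{"dx":0,"dy":0,"dz":-0.02,"ax":0,"ay":0,"az":0},{"dx":0,"dy":-0.02,"dz":-0.04,"ax":0,"ay":0,"az":0},{"dx":0,"dy":-0.055,"dz":-0.04,"ax":0,"ay":0,"az":0},{"dx":0,"dy":-0.075,"dz":-0.04,"ax":0,"ay":0,"az":0},{"dx":0,"dy":-0.075,"dz":-0.035,"ax":0,"ay":0,"az":0}]' 120; python3 - <<'E'
from plant import manip
import pickle
from h import *
go((42,17,67))
for n in ["wrist"]:
    f=manip.grab_frame(n); cv2.imwrite(f"pics/{n}3.png",f["image"]); pickle.dump(f,open(n+"3.pkl","wb"))
E
```

```text
time: 7.38
tool_pos: [0.5949, 0.3438, 0.124]
tool_rot: [-0.0, 0.941, -0.339, 0.0]
contact_force: [-0.5, 0.3, 0.2]
gripper_width: 0.53
t 7.375 tcp st [ 42.5  18.2 124. ] F st [-0.1  0.5  0.2] w 0.53
d [0.0012 0.0006 0.057 ] a [-0.0009 -0.0006  0.0011]
```

View pics/wrist3.png

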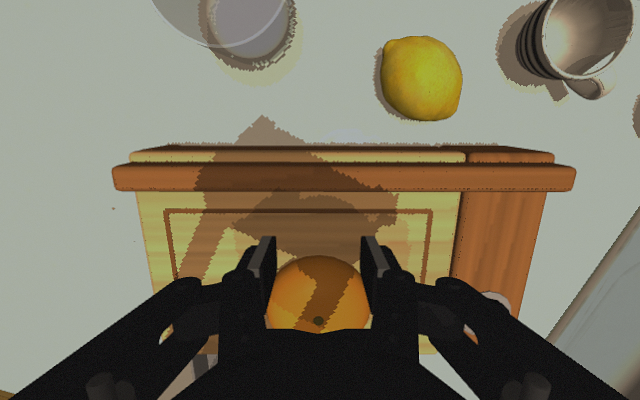

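```bash
python3 -m handwheel '[{"dx":0,"dy":0,"dz":0.02,"ax":0,"ay":0,"az":0},{"dx":0,"dy":0,"dz":0.04,"ax":0,"ay":0,"az":0},{"dx":0,"dy":0,"dz":0.05,"ax":0,"ay":0,"az":0},{"dx":0,"dy":0,"dz":0.055,"ax":0,"ay":0,"az":0},{"dx":0,"dy":0,"dz":0.057,"ax":0,"ay":0,"az":0}]'; python3 - <<'E'
from plant import manip
import pickle
from h import *
go((42,17,67))
for n in ["side"]:
    f=manip.grab_frame(n); cv2.imwrite(f"pics/{n}3.png",f["image"]); pickle.dump(f,open(n+"3.pkl","wb"))
E
```

```text
time: 8.05
tool_pos: [0.5943, 0.343, 0.0662]
tool_rot: [0.0, 0.941, -0.339, -0.0]
contact_force: [-0.2, 0.1, 0.6]
gripper_width: 0.532
t 8.05 tcp st [41.5 18.2 66.2] F st [-0.1  0.2  0.6] w 0.53
d [ 0.0012 -0.0005 -0.0008] a [0.     0.     0.0002]
```

View pics/side3.png

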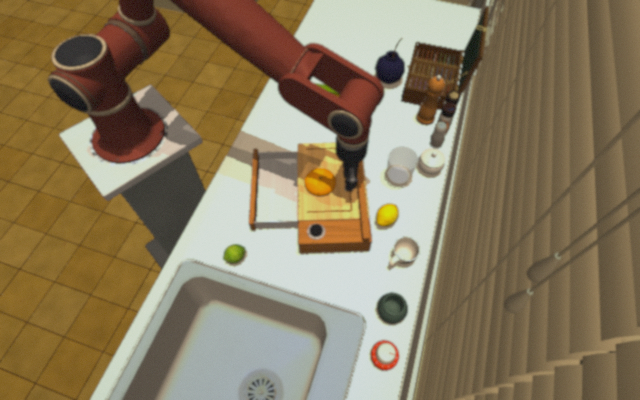

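```bash
python3 -m handwheel '[{"dx":0,"dy":0.015,"dz":0,"ax":0,"ay":0,"az":0},{"dx":0,"dy":0.023,"dz":0,"ax":0,"ay":0,"az":0},{"dx":0,"dy":0.031,"dz":0,"ax":0,"ay":0,"az":0},{"dx":0,"dy":0.043,"dz":0,"ax":0,"ay":0,"az":0},{"dx":0,"dy":0.055,"dz":0,"ax":0,"ay":0,"az":0}]'|grep -E 'pos|force'; python3 -m handwheel '[{"dx":0,"dy":0.01,"dz":0,"ax":0,"ay":0,"az":0},{"dx":0,"dy":0.02,"dz":0,"ax":0,"ay":0,"az":0},{"dx":0,"dy":0.025,"dz":0,"ax":0,"ay":0,"az":0}]'|grep -E 'pos|force';  python3 - <<'E'
from plant import manip
import pickle
from h import *
go((-70,17,67))
for n in ["side"]:
    f=manip.grab_frame(n); cv2.imwrite(f"pics/{n}4.png",cv2.resize(f["image"][100:270,200:420],None,fx=3.4,fy=3.4)); pickle.dump(f,open(n+"4.pkl","wb"))
E
```

```text
tool_pos: [0.5586, 0.3001, 0.0664]
contact_force: [0.3, 0.5, -0.2]
tool_pos: [0.5427, 0.2809, 0.0663]
contact_force: [0.6, 0.5, 0.7]
t 9.1 tcp st [-39.2  18.3  66.3] F st [ 0.7 -0.1  0.7] w 0.54
d [ 0.0013  0.0308 -0.0007] a [0.0001 0.0001 0.    ]
```

View pics/side4.png

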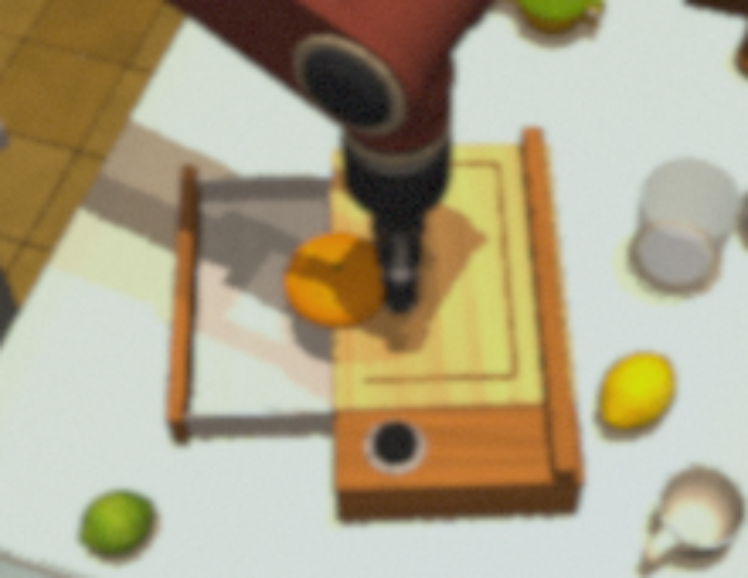

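The peel is half over the front edge (edge at u≈333, peel spanning 285–383) and still flat. I keep pushing.

```bash
python3 -m handwheel '[{"dx":0,"dy":0.01,"dz":0,"ax":0,"ay":0,"az":0},{"dx":0,"dy":0.02,"dz":0,"ax":0,"ay":0,"az":0},{"dx":0,"dy":0.03,"dz":0,"ax":0,"ay":0,"az":0},{"dx":0,"dy":0.036,"dz":0,"ax":0,"ay":0,"az":0},{"dx":0,"dy":0.036,"dz":0,"ax":0,"ay":0,"az":0}]'|grep -E 'pos|force';  python3 - <<'E'
from plant import manip
import pickle
from h import *
go((-70,17,67))
for n in ["side"]:
    f=manip.grab_frame(n); cv2.imwrite(f"pics/{n}5.png",cv2.resize(f["image"][100:270,200:420],None,fx=3.4,fy=3.4)); pickle.dump(f,open(n+"5.pkl","wb"))
E
```

```text
tool_pos: [0.5199, 0.2534, 0.0663]
contact_force: [-0.3, -0.2, -0.4]
t 9.775 tcp st [-74.9  18.3  66.3] F st [-0.3  0.1 -0.4] w 0.53
d [ 0.0013 -0.0049 -0.0007] a [ 0.      0.     -0.0001]
```

View pics/side5.png

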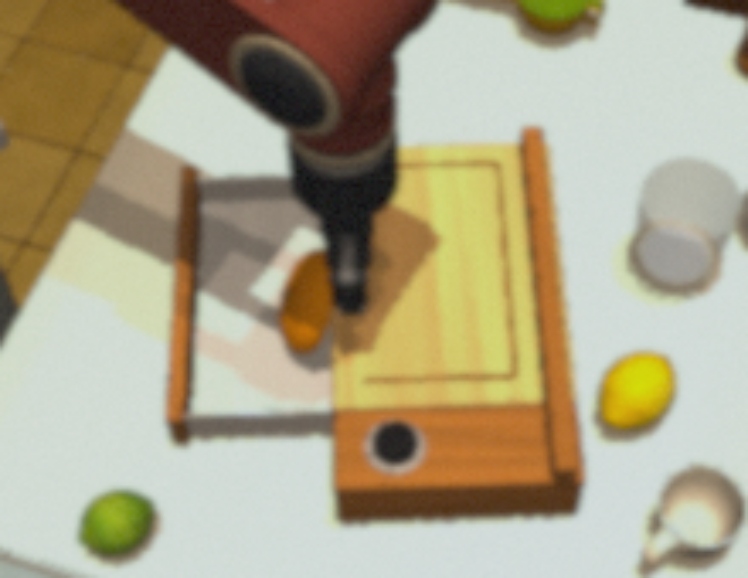

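The peel has tipped and stands steeply at (308,300) against the board's edge. I'll lift up and back to look.

```bash
python3 -m handwheel '[{"dx":0,"dy":-0.01,"dz":-0.03,"ax":0,"ay":0,"az":0},{"dx":0,"dy":-0.03,"dz":-0.08,"ax":0,"ay":0,"az":0},{"dx":0,"dy":-0.03,"dz":-0.10,"ax":0,"ay":0,"az":0}]'|grep -E 'pos|force';  python3 - <<'E'
from plant import manip
import pickle
from h import *
a=[]
for n in ["side","wrist"]:
    f=manip.grab_frame(n); pickle.dump(f,open(n+"6.pkl","wb")); cv2.imwrite(f"pics/{n}6.png",cv2.resize(f["image"][100:270,200:420],None,fx=3.4,fy=3.4) if n=="side" else f["image"])
    C=cloud(f); S=(C-O)@ST*1000; I=f["image"].astype(int)
    h=cv2.cvtColor(f["image"],cv2.COLOR_BGR2HSV)
    m=(h[...,0]>7)&(h[...,0]<20)&(h[...,1]>190)&(S[...,0]>-205)&(S[...,0]<-60)&(S[...,1]>-75)&(S[...,1]<140)&(f["z_map"]>0)&(S[...,2]<120)
    Q=S[m]; print(n,len(Q), np.percentile(Q,[2,50,98],axis=0).round(0) if len(Q) else "")
E
```

```text
tool_pos: [0.5417, 0.2782, 0.1704]
contact_force: [0.1, 0.6, 0.1]
side 333 [[-204.  -30.   45.]
 [-106.   -4.   75.]
 [ -87.   31.   88.]]
wrist 1664 [[-180.  -22.   48.]
 [ -96.   14.   82.]
 [ -85.   50.   88.]]
```

View pics/side6.png

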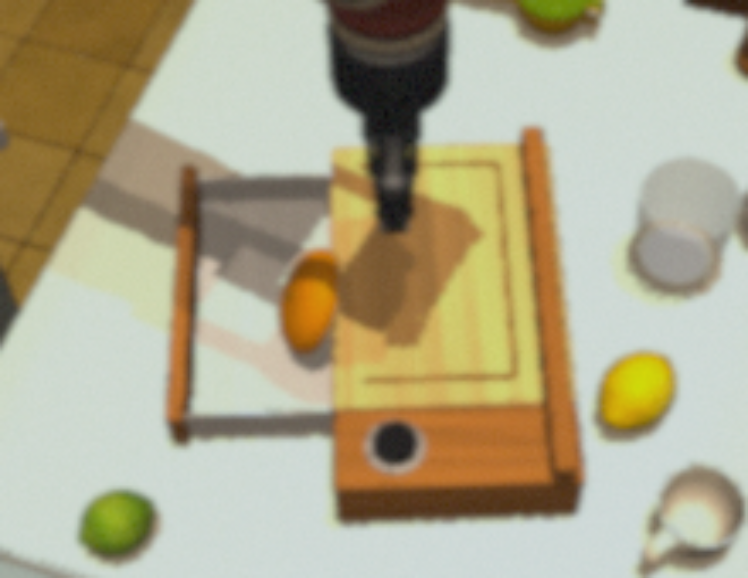

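View pics/wrist6.png

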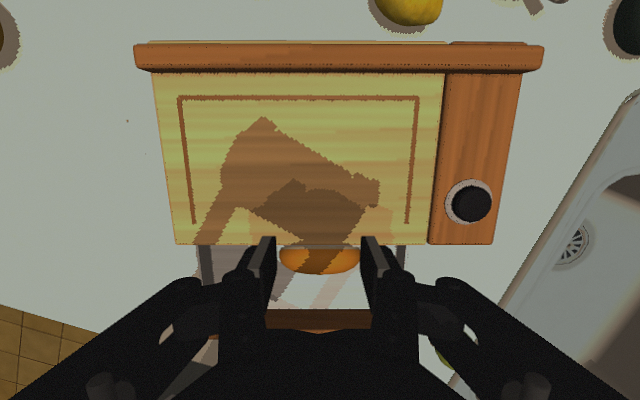

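The peel leans upright on the board's front edge, with its cut face to the board and its top at z≈88, at wrist (320,260). I'll push its upper rim forward from the board side to lay it down in the tray.

```bash
python3 -m handwheel '[{"dx":0,"dy":0,"dz":0.04,"ax":0,"ay":0,"az":0},{"dx":0,"dy":0.0,"dz":0.085,"ax":0,"ay":0,"az":0},{"dx":0,"dy":0.01,"dz":0.10,"ax":0,"ay":0,"az":0},{"dx":0,"dy":0.022,"dz":0.10,"ax":0,"ay":0,"az":0},{"dx":0,"dy":0.034,"dz":0.10,"ax":0,"ay":0,"az":0}]'|grep -E 'pos|force';python3 -m handwheel '[{"dx":0,"dy":0.01,"dz":0,"ax":0,"ay":0,"az":0},{"dx":0,"dy":0.02,"dz":0,"ax":0,"ay":0,"az":0},{"dx":0,"dy":0.03,"dz":0,"ax":0,"ay":0,"az":0},{"dx":0,"dy":0.04,"dz":0,"ax":0,"ay":0,"az":0},{"dx":0,"dy":0.05,"dz":0,"ax":0,"ay":0,"az":0}]'|grep -E 'pos|force'; python3 - <<'E'
from plant import manip
import pickle
from h import *
go((-120,17,67))
for n in ["side"]:
    f=manip.grab_frame(n); cv2.imwrite(f"pics/{n}7.png",cv2.resize(f["image"][100:270,200:420],None,fx=3.4,fy=3.4)); pickle.dump(f,open(n+"7.pkl","wb"))
E
```

```text
tool_pos: [0.517, 0.2498, 0.0664]
contact_force: [0.0, 0.5, -0.3]
tool_pos: [0.4853, 0.2116, 0.0663]
contact_force: [1.2, -0.1, -0.3]
t 11.55 tcp st [-129.1   18.2   66.3] F st [ 0.7 -1.  -0.3] w 0.53
d [ 0.0012 -0.0091 -0.0007] a [-0.     -0.      0.0003]
```

View pics/side7.png

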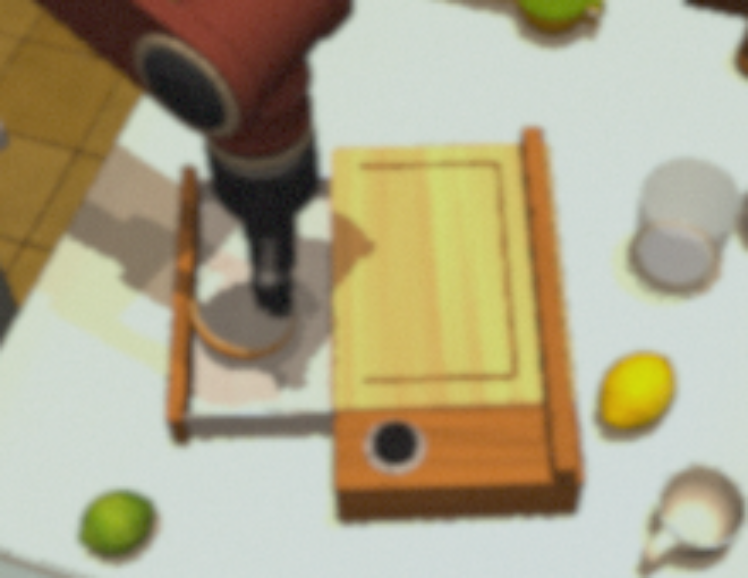

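The peel now lies cut side up in the tray at (243,320), near the panel. I'll lift clear and check its height.

```bash
python3 -m handwheel '[{"dx":0,"dy":0,"dz":-0.04,"ax":0,"ay":0,"az":0},{"dx":0,"dy":-0.03,"dz":-0.09,"ax":0,"ay":0,"az":0},{"dx":0,"dy":-0.09,"dz":-0.12,"ax":0,"ay":0,"az":0},{"dx":0,"dy":-0.12,"dz":-0.12,"ax":0,"ay":0,"az":0}]' 255|grep -E 'pos|force'; python3 - <<'E'
from plant import manip
import pickle
from h import *
for n in ["side","top"]:
    f=manip.grab_frame(n); pickle.dump(f,open(n+"8.pkl","wb")); cv2.imwrite(f"pics/{n}8.png",cv2.resize(f["image"][100:270,200:420] if n=="side" else f["image"][130:300,210:430],None,fx=3.4,fy=3.4))
    C=cloud(f); S=(C-O)@ST*1000
    m=(S[...,0]>-199)&(S[...,0]<-93)&(S[...,1]>-72)&(S[...,1]<136)&(f["z_map"]>0)&(S[...,2]<120)&(S[...,2]>17)
    m=cv2.morphologyEx(m.astype(np.uint8),cv2.MORPH_OPEN,np.ones((3,3)))>0
    Q=S[m]; print(n,len(Q), np.percentile(Q,[1,50,99],axis=0).round(0) if len(Q) else "")
    m=(S[...,0]>-225)&(S[...,0]<-200)&(S[...,1]>-72)&(S[...,1]<136)&(f["z_map"]>0)&(S[...,2]>40);Q=S[m];print("panel",len(Q),np.percentile(Q,[1,50,99],axis=0).round(0))
E
```

```text
tool_pos: [0.5652, 0.3067, 0.1907]
contact_force: [0.3, -0.1, -0.8]
side 42 [[-177.  -27.   21.]
 [-157.  -24.   32.]
 [-140.  -18.   36.]]
panel 687 [[-224.  -69.   41.]
 [-210.   73.   49.]
 [-200.  131.  543.]]
top 0 
panel 1756 [[-225.  -65.   42.]
 [-210.   99.  564.]
 [-200.  135.  584.]]
```

View pics/side8.png

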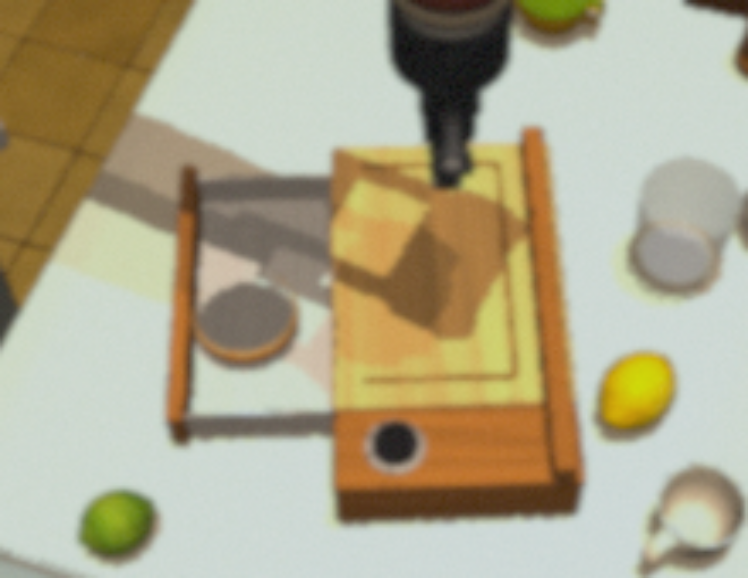

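View pics/top8.png

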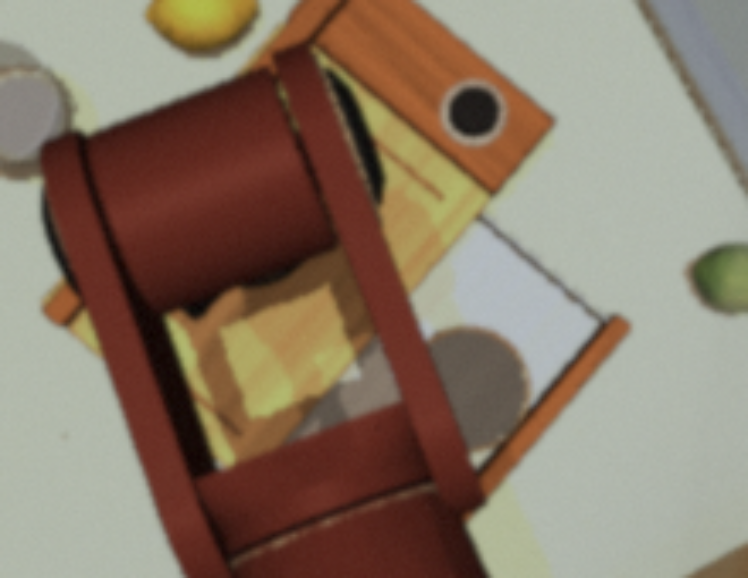

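The peel lies flat and low (top about z 38, under the 47 panel) at side-crop (245,320). Next I go round in front of the panel at its middle.

```bash
python3 -m handwheel '[{"dx":-0.002,"dy":0.05,"dz":0,"ax":0,"ay":0,"az":0},{"dx":-0.004,"dy":0.10,"dz":0,"ax":0,"ay":0,"az":0},{"dx":-0.008,"dy":0.15,"dz":0,"ax":0,"ay":0,"az":0},{"dx":-0.012,"dy":0.20,"dz":0,"ax":0,"ay":0,"az":0},{"dx":-0.014,"dy":0.25,"dz":0,"ax":0,"ay":0,"az":0}]' |grep -E 'pos|force'; python3 - <<'E'
from h import *
from plant import manip
go((-262,32,25)); print(manip.state()["joint_pos"])
f=manip.grab_frame("top");cv2.imwrite("pics/top9.png",f["image"])
E
```

```text
tool_pos: [0.3899, 0.1196, 0.1853]
contact_force: [0.5, -0.9, -0.7]
t 12.825 tcp st [-260.9   33.   185.3] F st [-0.4 -0.9 -0.7] w -0.0
d [0.0011 0.0009 0.1603] a [0.0012 0.0006 0.0007]
[ 1.15015524e-01 -4.80586511e-01  2.14335109e+00 -4.27370894e-04
  1.48014763e+00  8.06699313e-01]
```

View pics/top9.png

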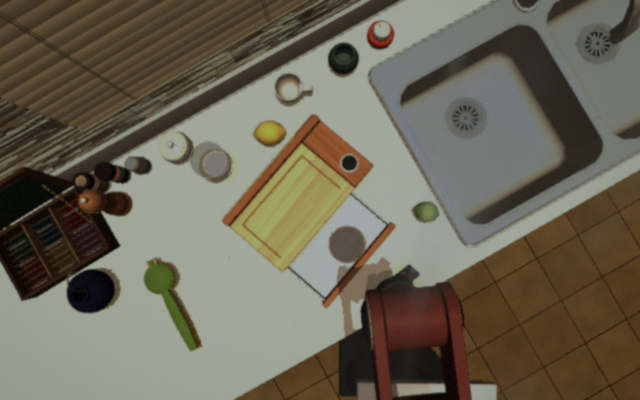

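The peel is at (347,244), inside the tray, with the panel line from (394,226) to (326,304). Nothing else has moved. Descending in front of the panel.

```bash
python3 -m handwheel '[{"dx":0,"dy":0,"dz":0.04,"ax":0,"ay":0,"az":0},{"dx":0,"dy":0,"dz":0.08,"ax":0,"ay":0,"az":0},{"dx":0,"dy":0,"dz":0.12,"ax":0,"ay":0,"az":0},{"dx":0,"dy":0,"dz":0.15,"ax":0,"ay":0,"az":0},{"dx":0,"dy":0,"dz":0.16,"ax":0,"ay":0,"az":0}]' |grep -E 'pos|force'; python3 -m handwheel '[{"dx":0,"dy":-0.015,"dz":0,"ax":0,"ay":0,"az":0},{"dx":0,"dy":-0.03,"dz":0,"ax":0,"ay":0,"az":0},{"dx":0,"dy":-0.045,"dz":0,"ax":0,"ay":0,"az":0},{"dx":0,"dy":-0.055,"dz":0,"ax":0,"ay":0,"az":0},{"dx":0,"dy":-0.065,"dz":0,"ax":0,"ay":0,"az":0}]' |grep -E 'pos|force';python3 -c "
from h import *
go((-120,32,25))"
```

```text
tool_pos: [0.3894, 0.1204, 0.0238]
contact_force: [-0.0, 0.4, -0.8]
tool_pos: [0.4342, 0.1715, 0.0267]
contact_force: [-2.4, -3.3, 2.7]
t 14.125 tcp st [-192.7   32.    26.7] F st [-4.1 -0.2  2.7] w 0.0
d [ 0.0001 -0.0727  0.0016] a [ 0.0002 -0.0005  0.0007]
```

```bash
python3 -m handwheel '[{"dx":0,"dy":-0.01,"dz":0,"ax":0,"ay":0,"az":0},{"dx":0,"dy":-0.02,"dz":0,"ax":0,"ay":0,"az":0},{"dx":0,"dy":-0.032,"dz":0,"ax":0,"ay":0,"az":0},{"dx":0,"dy":-0.044,"dz":0,"ax":0,"ay":0,"az":0},{"dx":0,"dy":-0.055,"dz":0,"ax":0,"ay":0,"az":0}]' |grep -E 'pos|force'; python3 -m handwheel '[{"dx":0,"dy":-0.002,"dz":0,"ax":0.08,"ay":0,"az":0},{"dx":0,"dy":-0.004,"dz":0,"ax":0.16,"ay":0,"az":0},{"dx":0,"dy":-0.006,"dz":0,"ax":0.24,"ay":0,"az":0},{"dx":0,"dy":-0.008,"dz":0,"ax":0.3,"ay":0,"az":0}]' |grep -E 'pos|force';python3 - <<'E'
from h import *
from plant import manip
go((-97,32,25),tilt=0.3)
f=manip.grab_frame("side");cv2.imwrite("pics/side10.png",cv2.resize(f["image"][100:270,200:420],None,fx=3.4,fy=3.4))
E
```

```text
tool_pos: [0.469, 0.2138, 0.0262]
contact_force: [-2.2, -4.7, 3.3]
tool_pos: [0.4726, 0.2192, 0.0248]
contact_force: [-2.0, -3.9, -3.9]
t 15.25 tcp st [-131.4   32.9   24.8] F st [-4.3 -1.  -3.9] w -0.0
d [ 0.0009 -0.033   0.01  ] a [ 0.0004  0.0011 -0.0002]
```

View pics/side10.png

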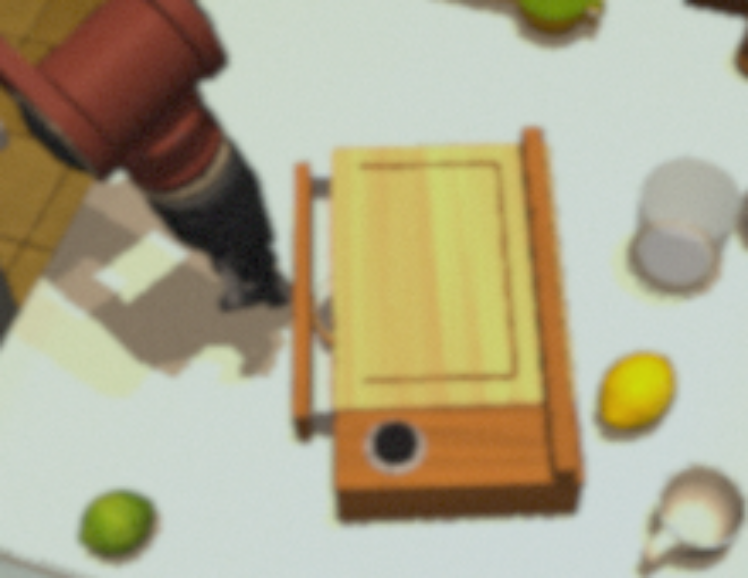

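```bash
python3 -m handwheel '[{"dx":0,"dy":-0.006,"dz":0.002,"ax":0,"ay":0,"az":0},{"dx":0,"dy":-0.012,"dz":0.004,"ax":0,"ay":0,"az":0},{"dx":0,"dy":-0.018,"dz":0.006,"ax":0,"ay":0,"az":0},{"dx":0,"dy":-0.024,"dz":0.0075,"ax":0,"ay":0,"az":0},{"dx":0,"dy":-0.029,"dz":0.009,"ax":0,"ay":0,"az":0}]' |grep -E 'pos|force';python3 -c "
from h import *
go((-97,32,25),tilt=0.3)"
```

```text
tool_pos: [0.4918, 0.2428, 0.0245]
contact_force: [-2.6, -6.0, -0.4]
t 15.925 tcp st [-101.    33.2   24.5] F st [-6.2 -1.8 -0.4] w -0.0
d [ 0.0012 -0.004   0.0007] a [0.0034 0.0021 0.0001]
```

```bash
python3 -m handwheel '[{"dx":0,"dy":-0.003,"dz":0.001,"ax":0,"ay":0,"az":0},{"dx":0,"dy":-0.005,"dz":0.0015,"ax":0,"ay":0,"az":0}]' |grep -E 'pos|force';python3 -c "
from h import *
go((-97,32,25),tilt=0.3)"; python3 -m handwheel '[{"dx":0,"dy":-0.002,"dz":0.0006,"ax":0,"ay":0,"az":0},{"dx":0,"dy":-0.003,"dz":0.001,"ax":0,"ay":0,"az":0}]' |grep -E 'pos|force';python3 -c "
from h import *
go((-97,32,25),tilt=0.3)"
```

```text
tool_pos: [0.493, 0.2443, 0.0241]
contact_force: [-20.0, -28.0, 20.4]
t 16.175 tcp st [-99.2  33.2  24.1] F st [-34.4  -2.5  20.4] w 0.0
d [ 0.0012 -0.0023 -0.0002] a [0.0127 0.0037 0.003 ]
tool_pos: [0.4932, 0.2446, 0.024]
contact_force: [-31.9, -38.7, 33.9]
t 16.425 tcp st [-98.7  33.2  24. ] F st [-50.2  -0.1  33.9] w -0.0
d [ 0.0012 -0.002  -0.0005] a [0.0197 0.0052 0.0046]
```

It hit a hard stop where I expected the inner stop. I'll back off and check that the catch holds.

```bash
python3 -m handwheel '[{"dx":0,"dy":0.005,"dz":-0.0015,"ax":0,"ay":0,"az":0},{"dx":0,"dy":0.012,"dz":-0.004,"ax":0,"ay":0,"az":0},{"dx":0,"dy":0.025,"dz":-0.008,"ax":0,"ay":0,"az":0},{"dx":0,"dy":0.05,"dz":-0.016,"ax":0,"ay":0,"az":0}]' |grep -E 'pos|force';python3 - <<'E'
from h import *
from plant import manip
go((-120,32,25),tilt=0.3)
f=manip.grab_frame("side");cv2.imwrite("pics/side11.png",cv2.resize(f["image"][100:270,200:420],None,fx=3.4,fy=3.4))
E
```

```text
tool_pos: [0.4657, 0.2093, 0.0277]
contact_force: [-0.5, 0.4, -0.1]
t 16.925 tcp st [-143.4   31.8   27.7] F st [-0.   0.6 -0.1] w 0.0
d [-0.0001 -0.0215  0.0096] a [-0.0026 -0.0008  0.0012]
```

View pics/side11.png

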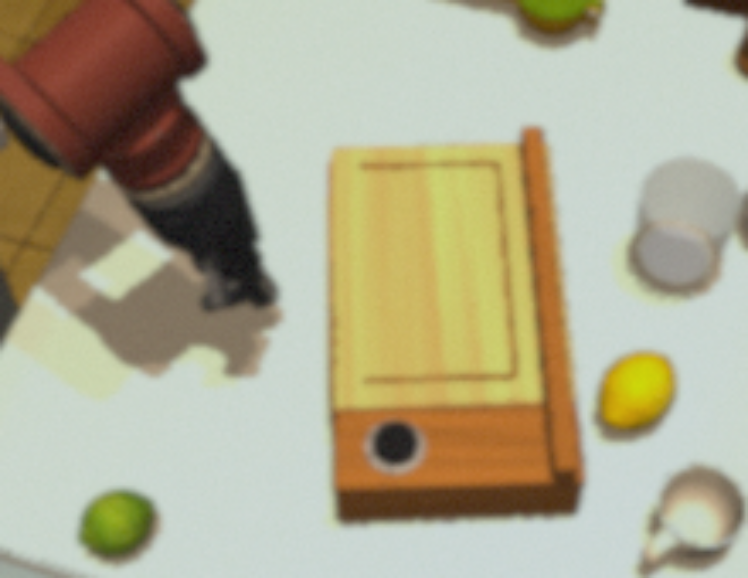

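The drawer front is flush with the board edge (u≈332), and no panel sticks out. I'll retreat well clear, wait, and confirm.

```bash
python3 -m handwheel '[{"dx":0,"dy":0.03,"dz":-0.02,"ax":0,"ay":0,"az":0},{"dx":0,"dy":0.05,"dz":-0.06,"ax":-0.1,"ay":0,"az":0},{"dx":0,"dy":0.05,"dz":-0.11,"ax":-0.2,"ay":0,"az":0},{"dx":0,"dy":0.05,"dz":-0.16,"ax":-0.3,"ay":0,"az":0},{"dx":0,"dy":0.05,"dz":-0.16,"ax":-0.3,"ay":0,"az":0}]' |grep -E 'pos|force';python3 -m handwheel '[{"dx":0,"dy":0,"dz":0,"ax":0,"ay":0,"az":0},{"dx":0,"dy":0,"dz":0,"ax":0,"ay":0,"az":0},{"dx":0,"dy":0,"dz":0,"ax":0,"ay":0,"az":0},{"dx":0,"dy":0,"dz":0,"ax":0,"ay":0,"az":0},{"dx":0,"dy":0,"dz":0,"ax":0,"ay":0,"az":0}]' |grep -E 'time|pos|force';python3 - <<'E'
from h import *
from plant import manip
f=manip.grab_frame("side");cv2.imwrite("pics/side12.png",f["image"])
f=manip.grab_frame("top");cv2.imwrite("pics/top12.png",f["image"])
C=cloud(f);S=(C-O)@ST*1000
m=(S[...,0]>-205)&(S[...,0]<-95)&(S[...,1]>-60)&(S[...,1]<130)&(f["z_map"]>0)&(S[...,2]<150);print(np.percentile(S[m][:,2],[1,50,99]))
E
```

```text
tool_pos: [0.4081, 0.137, 0.1708]
contact_force: [-0.5, -0.2, -0.7]
time: 18.23
tool_pos: [0.4041, 0.1357, 0.1645]
contact_force: [0.0, 1.1, 0.1]
[-5.55087864 -0.57242145  4.22364041]
```

View pics/side12.png

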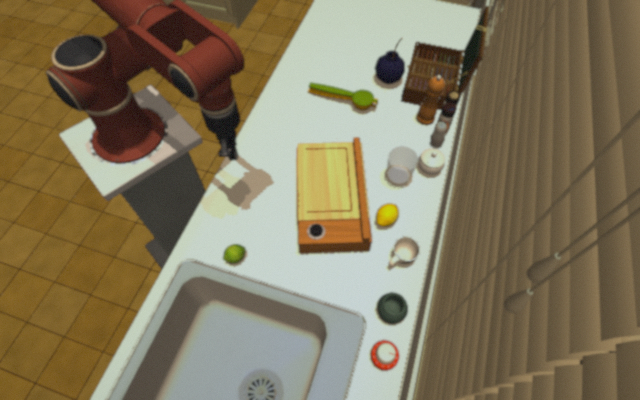

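View pics/top12.png

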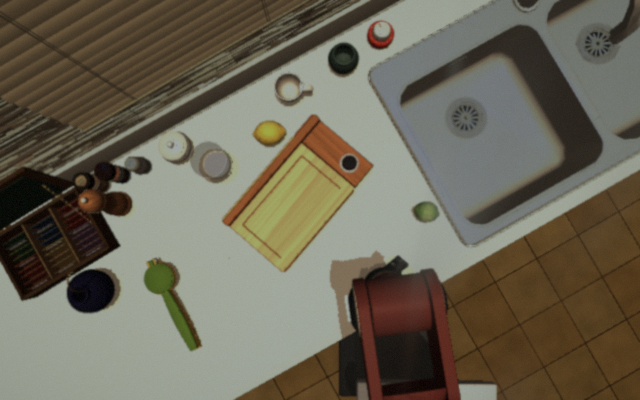

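The drawer has stayed shut for over a second. There is only bare worktop in front of it, and the lime (426,211), lemon (269,132) and tumbler (212,163) are where they started.

```bash
python3 -c "
from plant import manip
print(manip.job_done())"
```

```text
the job is handed in; nothing more can be done
None
```

The grapefruit half is in the scrap drawer, the drawer is shut on its catch, and the job was handed in at about 18.3 s.

**What I did**
- **Button:** I pressed it about 7.6 mm (5 N) and the drawer sprang open.
- **Peel:** I felt its top at 27 mm and drew it clear of the backstop with about 6 N. Then I pushed it off the front edge with the part-opened fingers behind it.
- **Drawer:** I pushed it home to the inner stop with a tilted fingertip, and it stayed shut when I let go.

**Last checks**
- The drawer was flush more than 1 s after release, and the worktop in front of it was clear.
- The lime, lemon and tumbler stood where they began, and the arm touched nothing.

**What went wrong or disagreed**
- **Peel tipped:** it first came to rest standing on edge against the board. I pushed its upper rim forward, so it now lies cut side up, flat, with its top about 38 mm above the worktop. That is under the 47 mm top of the panel, and it was never picked up.
- **Force at the stop:** my last small push at the inner stop was harder than needed, about 60 N at the wrist. That is below the 120 N limit and was through the fingertip, not the gripper's body.
- **Station angle:** I measured 0.88 rad in both overhead views, outside the stated 0.28 to 0.77. The fit, the button and all contacts agreed with 0.88, so I used that.

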